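Wedge the rocking bench scale

ROBOT

A 6-joint arm with a two-finger parallel gripper is mounted at the origin on the work surface. World frame = base frame: x ahead of the robot, y to its left, z up, the work surface at z = 0. Lengths are in m, angles in rad, forces in N, time in s.
With the tool pointing down it reaches from about 0.35 to 0.925 m from the base axis. Payload 6.4 kg.
Tool frame: the origin (TCP) lies at the very end of the fingers, on their centre line; the grasp point (between the pads) lies 19 mm behind it; y points along the fingers, z is the direction in which the jaws open and shut, and the axes are right-handed (so a half turn about y gives the same grasp; the last joint's range is limited). The gripper opens to 85 mm and grips with 20 to 120 N. Pads are 22 mm wide; open, the fingers measure 114 mm over their backs; the gripper's body (76 mm by 85 mm) begins 54 mm behind the grasp point. The pads swing forward as they close: fully open they stand 13 mm farther back than shut.
Start: joints at [1.037, 0.245, 1.558, -0, 1.339, -0.174], TCP at [0.229, 0.608, 0.204] pointing down, gripper open.
Joint ranges: [-3.13, 3.13], [-1.02, 2.26], [0.13, 2.54], [-0.95, 4.09], [0.21, 2.88], [-2.74, 2.74]. Speed limits (rad/s): [2.57, 2.57, 3.14, 3.14, 3.14, 3.14].

INTERFACE

Orientations are given as a 3x3 rotation matrix whose columns are the frame's x, y, z axes.
In Python, from workcell import manip gives the robot as it stands.
- The arm moves only by the tool apply_moves, never from a script. Its argument "plan" is a list of rows, each a list of 5 numbers: the shift along the tool's x, y, z in m, then the turn about the tool's y in rad, then the gripper's target within -1 to 1 (fully open at 1, half-way at 0, shut at -1). A call has exactly 10 rows; each row shifts and turns the commanded pose from where the row before left it, along the tool's axes as they then stand; what a row does not reach is not made up. A row lasts 1/8 s, in which the tool goes at most 62.5 mm and 10.7 degrees, less where a joint would pass 70% of its speed; a pose out of reach is approached as far as the arm can. A call is refused whole if a number of a shift passes 0.0625 or a number of a turn 0.188, either way. A call with a gripper value outside its range is refused whole. The fingers move at their own pace and stop on an object; the grip force is fixed at half the most. Time passes only in rows, so rows that do not move let the fingers close, or fill a call up. It gives the time, the measured TCP pose, the force and the opening at its end, in the units of the state.
- manip.sense(): the state, without advancing time (a new reading comes with each control period).
- manip.snapshot(name): name is "side" or "top"; returns a dict with "color" (420x560x3 uint8, red, green, blue), "range_z" (420x560 float32, m along the optical axis (not along the pixel's ray), 0 where there is no reading), "K" (3x3 intrinsics, pixels), "distortion" ([k1, k2, p1, p2, k3] as OpenCV has them; the pictures are not rectified), "eye" and "orientation" of the camera in the world. Camera axes: x right, y down, z forward; pixel columns grow to the right and rows downward; lengths in m; the calibration is good to about 2 mm. A picture is of the moment at which its call begins.
- manip.sign_off(): hands the job in, once; it reports no verdict.
The state is a dict: "time_s": time; "qpos": joint angles; "qd": joint speeds; "joint_torque": joint torques, N m; "position": TCP position; "tcp_rot": TCP orientation; "ft_force": force on the tool from outside, world axes, zero at the start; "torque": the same for the moment, N m; "gripper_width": finger opening in m.
Only numpy, scipy, OpenCV 4.12 (cv2) and the standard library are available. Lean on these libraries where they do the work, as an engineer would, in place of code of your own. Each camera call takes 0.05 s, during which the arm holds its last target.

TASK

The bench scale rocks because its right-front foot is too short. With the fingertips, push the wooden wedge along the bench, thin end first, under that foot until the scale no longer rocks but still stands level, then press down firmly for a moment (about half a second) with a fingertip on the corner of the weighing plate over that foot to prove that it no longer dips; if it does, push the wedge further and press again. Nothing may be pinched, straddled between the fingers, picked up or tipped, the scale stays where it stands, and everything else on the bench is left alone.

Things in the scene. Friction and masses are not known exactly. Their poses are not given: they have to be found in the camera images.
- scale: low white bench scale, 2 to 3 kg, loose, on four black domed feet at x +-80, y +-85 mm; housing about 240 (x) x 220 (y) mm, underside 22 mm above the bench, square flat aluminium weighing plate on top at 70 mm. Origin: on the bench under its centre, z up; its -x side (dark display) faces the robot, +y is its left. The foot at -80, -85 (right front as the robot sees it) is short
- short_foot (a point): centre of the ball (radius 11 mm) ending the short foot, part of the scale. It hangs 6 to 11 mm clear of the bench, differing from run to run. The housing reaches 25 mm past it to the scale's -y side, where the wedge enters. When the wedge fills the gap the push it needs climbs within 8 mm from under 1 N to 6 to 9 N and stays there; forced on, it swivels the scale
- test_corner (a point): point on the plate's top, 70 mm above the bench, straight over the short foot: press here (within 45 mm, over 4 N, at least 0.3 s). Without the wedge, 2 to 3 N make this corner dip until the foot strikes the bench, and it swings back when let go
- wedge: loose pale wooden wedge, about 0.12 kg, 140 long (x) x 56 wide (y) mm. Origin: centre of its flat underside, on the bench. Thin end (3 mm high) at x = +70, thick end, an upright flat face 24 mm high, at x = -70; an even ramp between. Starts on the scale's -y side, thin end towards the short foot and 35 to 85 mm short of it, up to 0.2 rad askew and 20 mm to one side
- ramp (a point): middle of the wedge's sloping face, 13.5 mm above its underside; its z axis stands square to the slope and its x axis runs down the slope to the thin end. With the foot resting on the wedge the ball's centre is 11 mm above the slope along this z
- tin_a: empty aluminium butter mould, open tin 70 x 120 x 45 mm, beside the wedge; to be left alone. Origin: centre of its underside
- tin_b: second aluminium mould, the same, near the right edge; to be left alone. Origin: centre of its underside
- jar: glass jar, 66 mm across, 90 mm tall; to be left alone. Origin: centre of its underside
- cup: steel cup, 76 mm across, 85 mm tall; to be left alone. Origin: centre of its underside
- spatula: spatula lying flat on the bench; to be left alone. Origin: where it lies on the bench
There are look-alikes about, which are no part of the job. What is shaped like the wedge but green or red is not meant.

How it is judged:
On the way, in this order (a step that is already met when the one before it is completed fails the run):
1. the wedge is under the short foot and has taken up its gap (less than 1.5 mm left), the scale level, the fingers not on the scale (z of short_foot in the frame of ramp between 0.008 and 0.0125 m and y of short_foot in the frame of wedge between -0.024 and 0.024 m and x of short_foot in the frame of wedge between -0.066 and 0.066 m and angle between scale's own z axis and vertical below 0.016 rad and contact force between the fingers and scale below 0.3 N), for 0.1 s.
2. a fingertip presses the plate's corner over the short foot with more than 4 N for 0.3 s and the scale does not dip (tilt under 0.016 rad, about 1 degree) (z of short_foot in the frame of ramp between 0.008 and 0.0125 m and y of short_foot in the frame of wedge between -0.024 and 0.024 m and x of short_foot in the frame of wedge between -0.066 and 0.066 m and angle between scale's own z axis and vertical below 0.016 rad and contact force between the fingers and scale above 4 N and horizontal distance between the grasp point and test_corner below 0.045 m), for 0.3 s.
At the end, for the whole second after the job is handed in: The short foot rests on the wedge's ramp (gap under 1.5 mm, foot within 24 mm of the wedge's centre line), the scale is level within 0.016 rad (2 mm at the corner) and within 30 mm of where it stood, the wedge flat on the bench, both at rest (z of short_foot in the frame of ramp between 0.008 and 0.0125 m and y of short_foot in the frame of wedge between -0.024 and 0.024 m and x of short_foot in the frame of wedge between -0.066 and 0.066 m and angle between scale's own z axis and vertical below 0.016 rad and height (world z) of wedge below 0.006 m and distance of scale from where it was at the start of the episode below 0.03 m and linear speed of each of scale, wedge below 0.01 m/s); the robot touches nothing.
It fails at once if the wedge is lifted off the bench or tipped (height (world z) of wedge above 0.012 m or angle between wedge's own z axis and vertical above 0.25 rad).
It fails at once if the wedge is taken between the fingers (x of the grasp point in the frame of wedge between -0.055 and 0.07 m and y of the grasp point in the frame of wedge between -0.02 and 0.02 m and z of the grasp point in the frame of wedge below 0.035 m).
It fails at once if the scale is lifted, tipped or shoved more than 40 mm (height (world z) of scale above 0.02 m or angle between scale's own z axis and vertical above 0.16 rad or distance of scale from where it was at the start of the episode above 0.04 m).
It fails at once if something else on the bench is moved more than 30 mm (distance of any of tin_a, tin_b, jar, cup, spatula from where it was at the start of the episode above 0.03 m).
It also fails if it takes over 48 s, if anything falls off the work surface, if the arm or the gripper's body presses on something with over 40 N, if the wrist force passes 120 N, or if a joint passes its speed limit or range.

## Working session

There is one attempt and no reset: what is moved stays moved. The work goes in short steps, Python scripts to look and compute and a tool call to move; the robot and the scene stay as the last step left them, time stands still between calls to the robot, and variables do not carry over. Pictures are saved under pics/ and viewed, and the job is handed in when it is done.

Besides the shell and the picture viewer there is one more tool, called by a JSON object that holds its "method" and its "body", one argument or row to a line. apply_moves: Moves the arm, as the interface text tells. Its arguments: {"type":"object","properties":{"plan":{"type":"array","items":{"type":"array","items":{"type":"number"}}}},"required":["plan"]}

```bash
mkdir -p pics; ls; cat > h.py <<'E'
from workcell import manip
import numpy as np, cv2
def snap(n,f):
    s=manip.snapshot(n); cv2.imwrite('pics/'+f,s['color'][:,:,::-1]); np.savez('pics/'+f+'.npz',**{k:np.array(v) for k,v in s.items()}); return s
def load(f): return dict(np.load('pics/'+f+'.npz'))
def ray(s,u,v):
    p=cv2.undistortPoints(np.array([[[u,v]]],float),np.array(s['K'],float),np.array(s['distortion'],float))[0,0]
    return np.array([p[0],p[1],1.])
def R(s):
    o=np.array(s['orientation']); return o
def onz(s,u,v,z):
    d=R(s)@ray(s,u,v); e=np.array(s['eye']); return e+d*(z-e[2])/d[2]
def dep(s,u,v):
    return np.array(s['eye'])+R(s)@(ray(s,u,v)*s['range_z'][int(round(v)),int(round(u))])
def proj(s,P):
    P=np.atleast_2d(P); o=R(s); c=(P-np.array(s['eye']))@o
    return cv2.projectPoints(c,np.zeros(3),np.zeros(3),np.array(s['K'],float),np.array(s['distortion'],float))[0][:,0]
E
python3 - <<'E'
from h import *
print(manip.sense())
for n in('side','top'):
    s=snap(n,n+'0.png'); print(s['eye'],s['orientation'],s['K'])
E
```

```text
pics
{'time_s': 0.0, 'qpos': array([ 1.03690456e+00,  2.45829854e-01,  1.55908020e+00, -7.44576177e-06,
        1.33871396e+00, -1.74144437e-01]), 'qd': array([ 0.00114646, -0.00125385,  0.00169365, -0.00198126, -0.00049433,
       -0.0006889 ]), 'joint_torque': array([-6.30589129e-04, -4.29514897e+01, -3.26128256e+01, -1.77734423e-04,
        5.34855135e-03, -9.14465005e-06]), 'position': array([0.22851417, 0.60781729, 0.20273472]), 'tcp_rot': array([[ 9.35986231e-01, -1.02749647e-03,  3.52035110e-01],
       [-3.52036441e-01, -1.75235076e-03,  9.35984654e-01],
       [-3.44831933e-04, -9.99997937e-01, -2.00189238e-03]]), 'ft_force': array([-0.31465076,  0.38772408,  0.48007738]), 'torque': array([-0.01031924, -0.01016179,  0.01848815]), 'gripper_width': 0.08516329119520752}
[-0.06900578 -0.62863719  0.94033147] [[ 0.69037742 -0.52394376  0.49886067]
 [-0.72316074 -0.48031518  0.49632235]
 [-0.02043465 -0.70340619 -0.7104943 ]] [[479.35395108   0.         282.1196495 ]
 [  0.         479.35395108 198.53069892]
 [  0.           0.           1.        ]]
[ 0.27201707 -0.02128652  1.15948246] [[-0.11534773 -0.96245562  0.24571137]
 [-0.99331366  0.11295256 -0.02386805]
 [-0.00478179 -0.24682159 -0.96904914]] [[403.86735572   0.         268.39097588]
 [  0.         403.86735572 214.54962787]
 [  0.           0.           1.        ]]
```

View pics/side0.png

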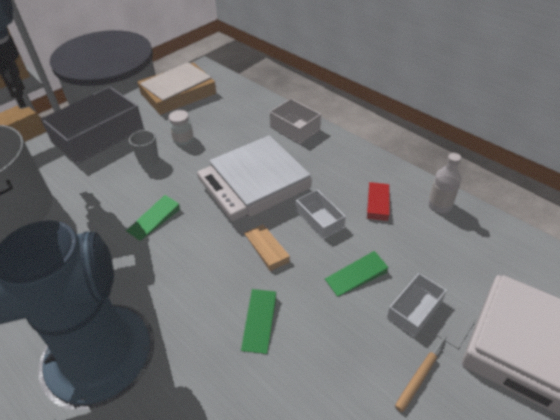

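View pics/top0.png

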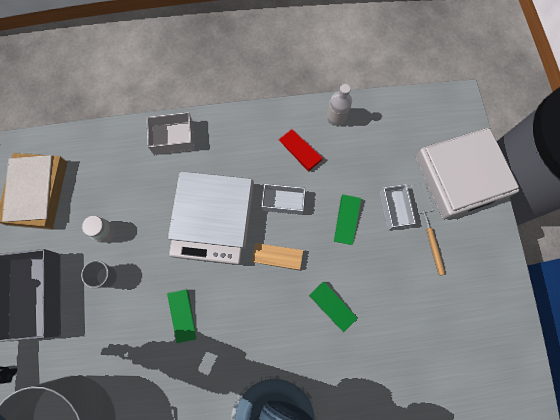

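The top view shows the scale at about (210,218), the wooden wedge at (280,257) to its right, and tin_a at (284,198). The other wedges are green or red look-alikes. I'll enlarge this area.

```bash
python3 - <<'E'
from h import *
a=load('top0.png');c=a['color'][160:280,155:325,::-1];cv2.imwrite('pics/t0c.png',cv2.resize(c,None,fx=4.7,fy=4.7,interpolation=cv2.INTER_CUBIC))
a=load('side0.png');c=a['color'][130:280,185:355,::-1];cv2.imwrite('pics/s0c.png',cv2.resize(c,None,fx=4,fy=4,interpolation=cv2.INTER_CUBIC))
E
```

```text
(no output)
```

View pics/t0c.png

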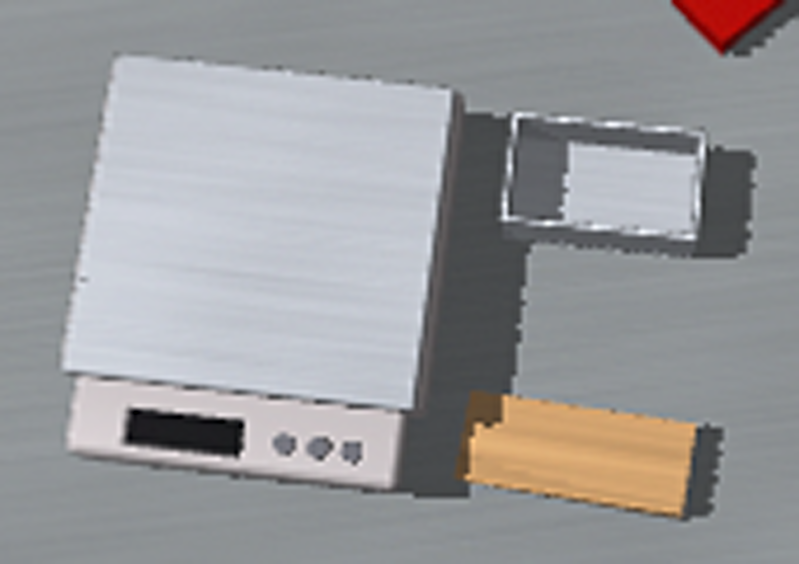

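View pics/s0c.png

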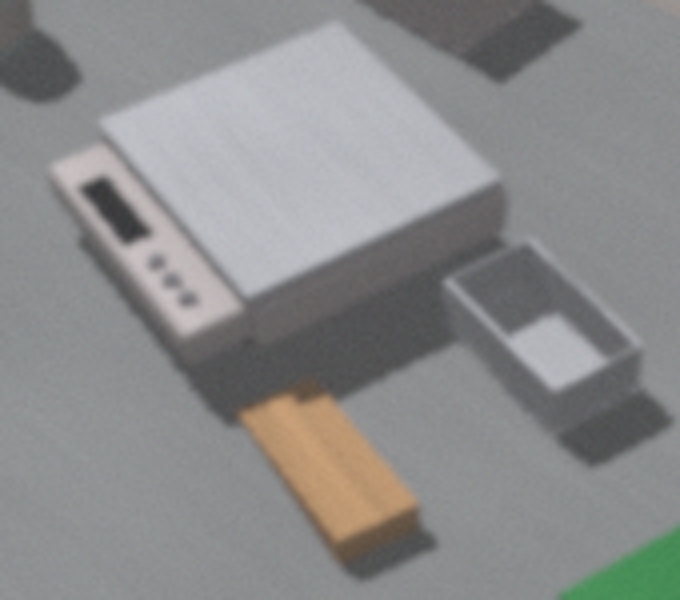

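```bash
cat >> h.py <<'E'
def cloud(s):
    h,w=s['range_z'].shape; uu,vv=np.meshgrid(np.arange(w),np.arange(h))
    p=cv2.undistortPoints(np.stack([uu,vv],-1).reshape(-1,1,2).astype(float),np.array(s['K'],float),np.array(s['distortion'],float))[:,0]
    z=s['range_z'].reshape(-1,1); P=np.hstack([p,np.ones((len(p),1))])*z
    return (np.array(s['eye'])+P@R(s).T).reshape(h,w,3)
def rect(P):
    (c,wh,a)=cv2.minAreaRect((P[:,:2]*1000).astype(np.float32)); return np.round(c,1),np.round(wh,1),round(a,2),np.round(cv2.boxPoints((c,wh,a)),1).tolist()
E
python3 - <<'E'
from h import *
for n in('top','side'):
    s=load(n+'0.png');C=cloud(s);ok=s['range_z']>0
    hsv=cv2.cvtColor(s['color'],cv2.COLOR_RGB2HSV)
    m=(hsv[...,0]>8)&(hsv[...,0]<22)&(hsv[...,1]>90)&ok
    u0,u1,v0,v1=(245,315,235,275) if n=='top' else (235,300,220,280)
    M=np.zeros_like(m);M[v0:v1,u0:u1]=1
    P=C[m&M]; print(n,'wedge',len(P),rect(P),P[:,2].min(),P[:,2].max())
    A=np.c_[P[:,:2],np.ones(len(P))]
    t=P[P[:,2]>0]; k=np.linalg.lstsq(A,P[:,2],rcond=None)[0];print('plane',k,np.arctan2(-k[1],-k[0]),np.hypot(k[0],k[1]))
    c=dep(s,*( (210,205) if n=='top' else (258,170)));print(c)
    d=np.hypot(C[...,0]-c[0],C[...,1]-c[1])
    S=C[ok&(d<.2)&(C[...,2]>.058)&(C[...,2]<.085)]
    # restrict to connected component
    mm=(ok&(d<.2)&(C[...,2]>.030)&(C[...,2]<.09)).astype(np.uint8)
    nl,l=cv2.connectedComponents(mm);lab=l[(205,170)[n=='side'],(210,258)[n=='side']]
    S=C[l==lab];print('house',rect(S),np.median(S[:,2]))
    S=S[S[:,2]>.066];print('plate',rect(S)); A=np.c_[S[:,:2],np.ones(len(S))];print(np.linalg.lstsq(A,S[:,2],rcond=None)[0], S[:,2].mean())
# bench plane
    B=C[ok&(d<.35)&(C[...,2]<.006)];print('bench',np.median(B[:,2]))
    for nm,uv in dict(t=(284,198)).items():
        if n=='top':
            dd=np.hypot(C[...,0]-dep(s,*uv)[0],C[...,1]-dep(s,*uv)[1]);T=C[ok&(dd<.085)&(C[...,2]>.035)&(C[...,2]<.05)];print('tin',rect(T))
E
```

```text
top wedge 958 (array([439.8, -59.6]), array([140.2,  56.5]), 72.96, [[392.20001220703125, -118.4000015258789], [446.20001220703125, -134.89999389648438], [487.29998779296875, -0.8999999761581421], [433.29998779296875, 15.699999809265137]]) -0.003636271604716912 0.026522306790112138
plane [-0.03324969 -0.14353483  0.01818597] 1.3431624453623459 0.14733563304444092
[0.59520402 0.11167934 0.0688579 ]
house (array([565.5, 117.8]), array([222.1, 246.7]), 76.94, [[420.20001220703125, 37.400001525878906], [660.5, -18.299999237060547], [710.7000122070312, 198.10000610351562], [470.3999938964844, 253.8000030517578]]) 0.06758953972120851
plate (array([587.1, 112.3]), array([211.5, 200.7]), 77.03, [[465.6000061035156, 31.799999237060547], [661.2000122070312, -13.199999809265137], [708.7000122070312, 192.89999389648438], [513.0999755859375, 237.89999389648438]])
[0.00213011 0.00043895 0.06755139] 0.06884880135558631
bench -0.0010966913602555861
tin (array([601.5, -97.1]), array([119.9,  71.3]), 77.13, [[553.4000244140625, -147.60000610351562], [622.9000244140625, -163.5], [649.5999755859375, -46
[... 257 characters left out ...]
.800000190734863]]) 0.0022842662286081117 0.027616300936848526
plane [-0.04161103 -0.14175418  0.02422743] 1.285273325049478 0.14773532428803038
[0.57611594 0.10241722 0.07079517]
house (array([565.2, 111.2]), array([219.2, 248. ]), 76.88, [[419.5, 32.599998474121094], [661.0, -23.700000762939453], [710.7999877929688, 189.8000030517578], [469.29998779296875, 246.10000610351562]]) 0.06926699801671932
plate (array([586.7, 109.5]), array([212.5, 202.8]), 76.97, [[463.8999938964844, 28.899999618530273], [661.5, -16.799999237060547], [709.4000244140625, 190.1999969482422], [511.79998779296875, 235.89999389648438]])
[0.00245201 0.00144103 0.06897806] 0.07055478508291499
bench 0.0011285707092790753
```

```bash
cat >> h.py <<'E'
def rows(way,n,yaw_to=None,grip=-1):
    """way: list of world xyz waypoints after the current; n rows; returns rows in tool axes"""
    st=manip.sense(); p=np.array(st['position']);Rt=np.array(st['tcp_rot'])
    W=np.vstack([p,way]);L=np.r_[0,np.cumsum(np.linalg.norm(np.diff(W,axis=0),axis=1))]
    yaw=np.arctan2(Rt[1,0],Rt[0,0]); dy=0 if yaw_to is None else (yaw_to-yaw)
    rem=-dy; out=[]
    for i in range(n):
        f=L[-1]*(i+1)/n; q=np.array([np.interp(f,L,W[:,k]) for k in range(3)])
        d=Rt.T@(q-p); d=np.round(np.clip(d,-.0625,.0625),3); t=round(float(np.clip(rem,-.18,.18)),3); rem-=t
        out.append([*map(float,d),t,grip]); p=p+Rt@d
        Rt=Rt@cv2.Rodrigues(np.array([0,t,0.]))[0]
    print(p,'yaw',np.arctan2(Rt[1,0],Rt[0,0]),'rem',rem)
    for i in range(0,n,10): print(out[i:i+10])
E
python3 - <<'E'
from h import *
rows([[.48,.25,.20],[.407,-.166,.15]],20,np.radians(-106.7))
E
```

```text
[ 0.40675263 -0.16618738  0.14990789] yaw -1.8617983777180696 rem 0.0004673206670101626
[[0.036, 0.0, -0.024, 0.18, -1], [0.039, 0.001, -0.018, 0.18, -1], [0.042, -0.0, -0.01, 0.18, -1], [0.043, 0.0, -0.003, 0.18, -1], [0.043, 0.001, 0.006, 0.18, -1], [0.041, -0.0, 0.012, 0.18, -1], [0.038, 0.0, 0.02, 0.18, -1], [0.034, 0.001, 0.027, 0.18, -1], [0.029, -0.0, 0.032, 0.062, -1], [0.027, 0.0, 0.034, 0.0, -1]]
[[0.04, 0.005, 0.009, 0.0, -1], [0.042, 0.005, 0.005, 0.0, -1], [0.043, 0.005, 0.005, 0.0, -1], [0.043, 0.005, 0.005, 0.0, -1], [0.042, 0.005, 0.005, 0.0, -1], [0.043, 0.005, 0.005, 0.0, -1], [0.042, 0.005, 0.005, 0.0, -1], [0.043, 0.006, 0.005, 0.0, -1], [0.042, 0.005, 0.005, 0.0, -1], [0.043, 0.005, 0.005, 0.0, -1]]
```

{"method": "apply_moves", "body": {
  "plan": [
    [0.036,0,-0.024,0.18,-1],
    [0.039,0.001,-0.018,0.18,-1],
    [0.042,0,-0.01,0.18,-1],
    [0.043,0,-0.003,0.18,-1],
    [0.043,0.001,0.006,0.18,-1],
    [0.041,0,0.012,0.18,-1],
    [0.038,0,0.02,0.18,-1],
    [0.034,0.001,0.027,0.18,-1],
    [0.029,0,0.032,0.062,-1],
    [0.027,0,0.034,0,-1]
  ]
}}

```text
time_s: 1.35
position: [0.4771, 0.2538, 0.2005]
tcp_rot: [[-0.287, -0.001, 0.958], [-0.958, -0.0, -0.287], [0.0, -1.0, -0.001]]
ft_force: [0.5, 0.1, 0.2]
gripper_width: -0.0001
```

{"method": "apply_moves", "body": {
  "plan": [
    [0.04,0.005,0.009,0,-1],
    [0.042,0.005,0.005,0,-1],
    [0.043,0.005,0.005,0,-1],
    [0.043,0.005,0.005,0,-1],
    [0.042,0.005,0.005,0,-1],
    [0.043,0.005,0.005,0,-1],
    [0.042,0.005,0.005,0,-1],
    [0.043,0.006,0.005,0,-1],
    [0.042,0.005,0.005,0,-1],
    [0.043,0.005,0.005,0,-1]
  ]
}}

```text
time_s: 2.6
position: [0.4064, -0.1667, 0.1495]
tcp_rot: [[-0.287, -0.0, 0.958], [-0.958, 0.0, -0.287], [-0.0, -1.0, -0.0]]
ft_force: [1.2, -0.1, 0.1]
gripper_width: 0.0001
```

{"method": "apply_moves", "body": {
  "plan": [
    [0,0.03,0,0,-1],
    [0,0.03,0,0,-1],
    [0,0.03,0,0,-1],
    [0,0.02,0,0,-1],
    [0,0.015,0,0,-1],
    [0,0.01,0,0,-1],
    [0,0.003,0,0,-1],
    [0,0,0,0,-1],
    [0,0,0,0,-1],
    [0,0,0,0,-1]
  ]
}}

```text
time_s: 3.85
position: [0.4074, -0.1659, 0.0124]
tcp_rot: [[-0.287, 0.001, 0.958], [-0.958, -0.001, -0.287], [0.0, -1.0, 0.001]]
ft_force: [0.2, 0.2, 0.1]
gripper_width: -0.0003
```

```bash
python3 - <<'E'
from h import *
print(manip.sense()['ft_force'])
s=snap('side','side1.png')
c=s['color'][130:300,185:355,::-1];cv2.imwrite('pics/s1c.png',cv2.resize(c,None,fx=3.5,fy=3.5,interpolation=cv2.INTER_CUBIC))
E
```

```text
[0.22992136 0.23148411 0.12487935]
```

View pics/s1c.png

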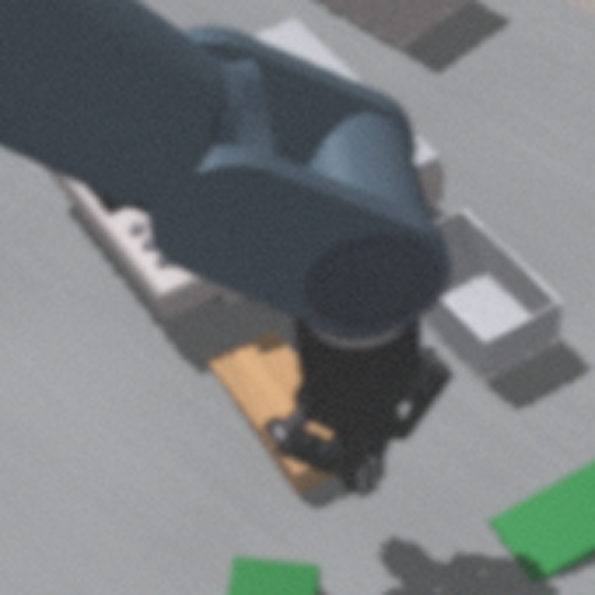

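The gripper stands just behind the thick face at about (320,490), clear of the tin. I'll push now along -x of the tool.

{"method": "apply_moves", "body": {
  "plan": [
    [-0.008,0,0,0,-1],
    [-0.008,0,0,0,-1],
    [-0.005,0,0,0,-1],
    [-0.005,0,0,0,-1],
    [-0.005,0,0,0,-1],
    [-0.006,0,0,0,-1],
    [-0.006,0,0,0,-1],
    [-0.006,0,0,0,-1],
    [-0.006,0,0,0,-1],
    [-0.005,0,0,0,-1]
  ]
}}

```text
time_s: 5.15
position: [0.4244, -0.1077, 0.0119]
tcp_rot: [[-0.287, -0.0, 0.958], [-0.958, 0.0, -0.287], [-0.0, -1.0, -0.0]]
ft_force: [-0.2, 0.1, 0.8]
gripper_width: -0.0002
```

```bash
python3 - <<'E'
from h import *
print(manip.sense()['ft_force'])
s=snap('top','top2.png')
C=cloud(s);hsv=cv2.cvtColor(s['color'],cv2.COLOR_RGB2HSV)
c=s['color'][160:290,155:325,::-1];cv2.imwrite('pics/t2c.png',cv2.resize(c,None,fx=4.5,fy=4.5,interpolation=cv2.INTER_CUBIC))
E
```

```text
[-0.15074142  0.06197504  0.77111739]
```

View pics/t2c.png

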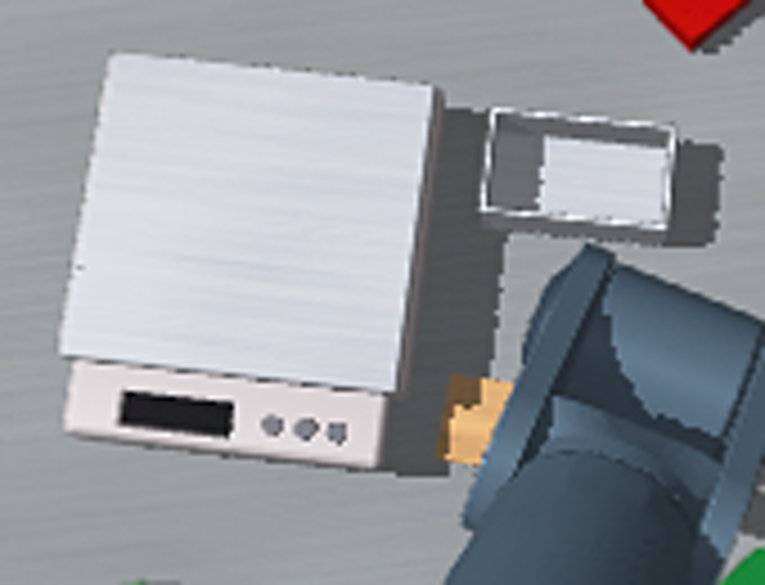

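```bash
python3 - <<'E'
from h import *
for f in('top0.png','top2.png'):
    s=load(f);C=cloud(s);hsv=cv2.cvtColor(s['color'],cv2.COLOR_RGB2HSV)
    for v in (247,250,254,258):
        print(f,v,[(u,int(hsv[v,u,0]),int(hsv[v,u,1]),*np.round(C[v,u]*1000).astype(int)) for u in range(244,268,3)])
s=snap('side','side2.png')
c=s['color'][130:300,185:355,::-1];cv2.imwrite('pics/s2c.png',cv2.resize(c,None,fx=3.5,fy=3.5,interpolation=cv2.INTER_CUBIC))
E
```

```text
top0.png 247 [(244, 173, 12, np.int64(469), np.int64(30), np.int64(50)), (247, 102, 17, np.int64(477), np.int64(23), np.int64(-3)), (250, 102, 17, np.int64(476), np.int64(15), np.int64(-3)), (253, 100, 10, np.int64(475), np.int64(6), np.int64(0)), (256, 16, 116, np.int64(473), np.int64(-3), np.int64(4)), (259, 15, 116, np.int64(472), np.int64(-12), np.int64(4)), (262, 16, 119, np.int64(471), np.int64(-20), np.int64(4)), (265, 15, 122, np.int64(469), np.int64(-29), np.int64(8))]
top0.png 250 [(244, 105, 20, np.int64(469), np.int64(33), np.int64(-2)), (247, 105, 13, np.int64(468), np.int64(24), np.int64(2)), (250, 105, 13, np.int64(467), np.int64(15), np.int64(-3)), (253, 17, 29, np.int64(466), np.int64(7), np.int64(-2)), (256, 16, 119, np.int64(465), np.int64(-2), np.int64(1)), (259, 16, 120, np.int64(463), np.int64(-11), np.int64(5)), (262, 15, 118, np.int64(462), np.int64(-19), np.int64(5)), (265, 16, 118, np.int64(461), np.int64(-28), np.int64(6))]
top0.png 254 [(244, 105, 13, np.int64(457), np.int64(34), np.int64(-1)), (247, 105, 13, np.int64(457), np.int64(25), np.int64(-6)), (25
[... 2052 characters left out ...]
nt64(453), np.int64(-1), np.int64(2)), (259, 18, 112, np.int64(452), np.int64(-9), np.int64(4)), (262, 17, 112, np.int64(450), np.int64(-18), np.int64(7)), (265, 101, 26, np.int64(391), np.int64(-25), np.int64(385))]
top2.png 258 [(244, 105, 13, np.int64(446), np.int64(35), np.int64(-3)), (247, 105, 12, np.int64(445), np.int64(26), np.int64(-1)), (250, 102, 15, np.int64(444), np.int64(18), np.int64(-2)), (253, 15, 120, np.int64(442), np.int64(9), np.int64(2)), (256, 15, 119, np.int64(441), np.int64(1), np.int64(3)), (259, 16, 118, np.int64(439), np.int64(-8), np.int64(9)), (262, 16, 122, np.int64(438), np.int64(-17), np.int64(10)), (265, 103, 83, np.int64(383), np.int64(-24), np.int64(388))]
```

View pics/s2c.png

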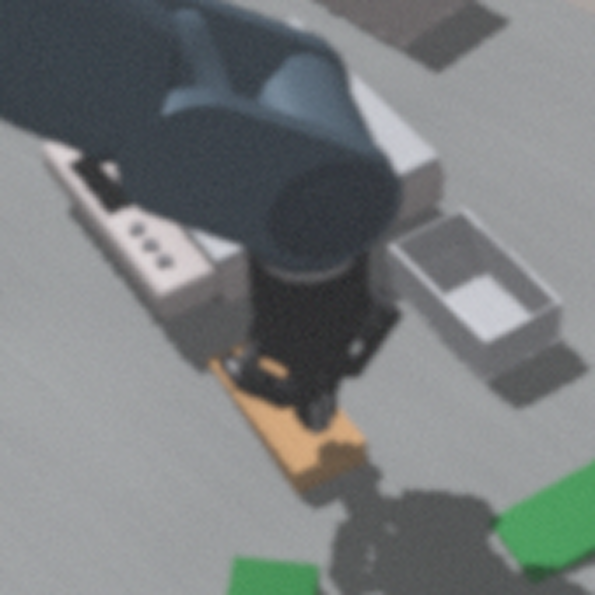

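```bash
python3 - <<'E'
from h import *
for f,T in(('side1.png',[.4074,-.1659,.0124]),('side2.png',[.4244,-.1077,.0119])):
    s=load(f);T=np.array(T);p=proj(s,np.array([T,T+[0,0,.05],[.3985,-.1268,.024],[.4450,-.1345,.024]]));print(f,p,(p-[185,130])*3.5)
    C=cloud(s)
    for u,v in ([(315,415),(315,400),(310,350),(345,350)] if '2' in f else [(365,480),(365,460),(290,440)]):
        print((u,v),dep(s,185+u/3.5,130+v/3.5))
    c=s['color'][200:290,215:315,::-1];cv2.imwrite('pics/z'+f,cv2.resize(c,None,fx=6.5,fy=6.5,interpolation=cv2.INTER_CUBIC))
E
```

```text
side1.png [[287.75262458 275.53824703]
 [287.48545143 262.56562466]
 [273.050647   265.63911972]
 [288.87701545 255.90261743]] [[359.63418603 509.38386462]
 [358.69908001 463.97968633]
 [308.17726452 474.73691901]
 [363.56955407 440.65916101]]
(365, 480) [ 0.40353403 -0.17504944  0.05732531]
(365, 460) [ 0.40206332 -0.17675123  0.08148768]
(290, 440) [ 0.35427677 -0.15985444  0.13239715]
side2.png [[275.07088879 257.98118046]
 [274.41640175 244.90106108]
 [273.050647   265.63911972]
 [288.87701545 255.90261743]] [[315.24811076 447.93413161]
 [312.95740614 402.1537138 ]
 [308.17726452 474.73691901]
 [363.56955407 440.65916101]]
(315, 415) [ 0.41930681 -0.11444006  0.05853896]
(315, 400) [ 0.41473219 -0.11995924  0.08304854]
(310, 350) [ 0.40973547 -0.12286595  0.13956813]
(345, 350) [ 0.43538097 -0.12852609  0.12224972]
```

View pics/zside2.png

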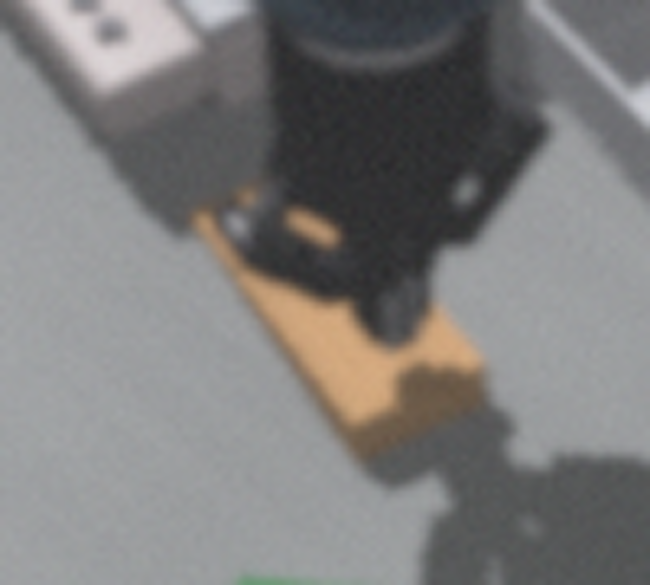

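View pics/zside1.png

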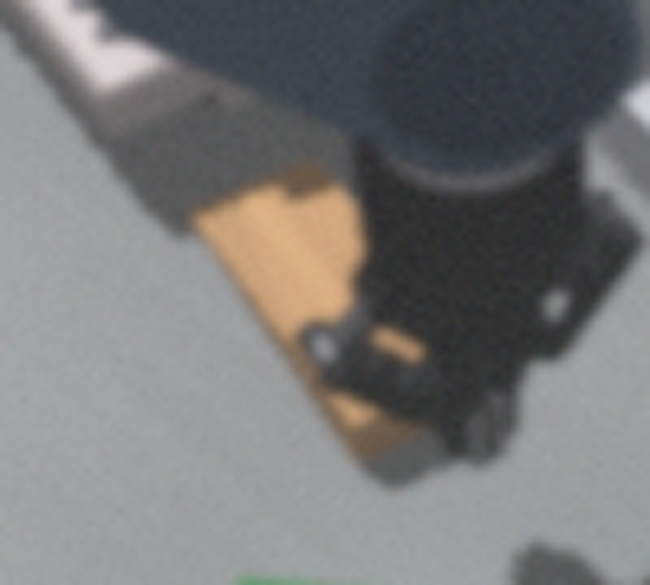

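```bash
python3 - <<'E'
from h import *
for f,T in(('side1.png',[.4074,-.1659,.0124]),('side2.png',[.4244,-.1077,.0119])):
    s=load(f);C=cloud(s);T=np.array(T);w=np.array([.287,.958,0]);l=np.array([-.958,.287,0])
    hsv=cv2.cvtColor(s['color'],cv2.COLOR_RGB2HSV)
    D=C-T;a=D@w;b=D@l;z=C[...,2]
    m=(abs(a)<.06)&(abs(b)<.06)&(z>.0)&(z<.12)&(hsv[...,2]<80)&(s['range_z']>0)
    idx=np.argwhere(m); o=np.argsort(z[m])[:25]
    for i in o: 
        v,u=idx[i]; print(f,u,v,np.round(1000*np.array([a[v,u],b[v,u],z[v,u]]),0),s['color'][v,u])
print(manip.sense())
E
```

```text
side1.png 280 265 [43. -3.  1.] [74 68 64]
side1.png 281 266 [38. -3.  3.] [73 75 72]
side1.png 281 265 [40. -4.  4.] [66 62 60]
side1.png 282 266 [ 5. 12. 51.] [64 67 66]
side1.png 286 268 [-5.  7. 52.] [61 63 64]
side1.png 287 267 [-5.  4. 54.] [74 75 76]
side1.png 286 269 [-8.  9. 54.] [67 69 70]
side1.png 285 269 [-8. 11. 56.] [63 64 63]
side1.png 283 267 [-1. 13. 56.] [64 63 64]
side1.png 284 269 [-7. 13. 56.] [67 67 68]
side1.png 290 268 [-13.   1.  57.] [68 72 73]
side1.png 286 267 [-6.  8. 58.] [64 64 65]
side1.png 282 265 [ 3. 13. 58.] [60 58 59]
side1.png 285 268 [-8. 11. 58.] [55 59 58]
side1.png 282 264 [ 5. 11. 59.] [54 53 55]
side1.png 284 268 [-7. 13. 59.] [56 56 58]
side1.png 284 267 [-6. 13. 61.] [54 56 55]
side1.png 290 267 [-13.   1.  61.] [74 72 72]
side1.png 283 266 [-3. 14. 62.] [56 54 56]
side1.png 283 265 [-1. 12. 63.] [53 54 55]
side1.png 285 267 [-8. 11. 63.] [52 56 53]
side1.png 291 265 [-11.  -3.  64.] [73 73 76]
side1.png 286 266 [-8.  8. 64.] [65 65 67]
side1.png 284 266 [-6. 13. 65.] [58 60 60]
side1.png 290 266 [-13.   1.  66.] [72 72 74]
side2.png 274
[... 1173 characters left out ...]
2924227e-05,
        9.14323746e-01, -2.18354288e-01]), 'qd': array([-0.00994194, -0.00024096,  0.00022131, -0.00310456, -0.00261167,
       -0.00847671]), 'joint_torque': array([ 2.06111656e-01, -2.62220371e+01, -2.48934281e+01,  2.06982839e-02,
        2.90283861e-03,  4.24540252e-02]), 'position': array([ 0.42433572, -0.10769528,  0.01184505]), 'tcp_rot': array([[-2.86270465e-01, -1.23769648e-04,  9.58148843e-01],
       [-9.58148850e-01,  7.83523915e-05, -2.86270457e-01],
       [-3.96416595e-05, -9.99999989e-01, -1.41019721e-04]]), 'ft_force': array([-0.52796617, -0.73846005,  0.79254087]), 'torque': array([ 0.04273328,  0.02577853, -0.01345413]), 'gripper_width': 0.0001991672704579293}
```

```bash
python3 - <<'E'
from h import *
s=load('side2.png');C=cloud(s)
for v in range(246,262):
    print(v,[(u,*map(int,s['color'][v,u]),int(round(C[v,u,1]*1000)),int(round(C[v,u,2]*1000))) for u in range(270,284,2)])
E
```

```text
246 [(270, 61, 60, 60, -107, 70), (272, 55, 54, 54, -112, 72), (274, 74, 75, 76, -114, 70), (276, 75, 76, 77, -118, 70), (278, 79, 82, 83, -120, 69), (280, 92, 86, 81, -116, 56), (282, 158, 148, 140, -90, 4)]
247 [(270, 65, 62, 58, -104, 61), (272, 56, 54, 55, -112, 69), (274, 79, 81, 83, -114, 67), (276, 81, 79, 81, -116, 64), (278, 77, 76, 78, -119, 63), (280, 101, 90, 79, -117, 54), (282, 177, 155, 136, -100, 18)]
248 [(270, 79, 70, 62, -107, 62), (272, 54, 56, 53, -111, 64), (274, 77, 79, 78, -113, 60), (276, 75, 77, 78, -118, 65), (278, 81, 79, 81, -119, 59), (280, 121, 103, 89, -118, 52), (282, 187, 157, 127, -104, 21)]
249 [(270, 105, 90, 75, -104, 54), (272, 59, 55, 57, -114, 65), (274, 76, 74, 77, -115, 60), (276, 77, 78, 80, -116, 58), (278, 89, 85, 82, -119, 55), (280, 151, 125, 101, -118, 48), (282, 198, 161, 125, -105, 20)]
250 [(270, 140, 115, 90, -84, 17), (272, 67, 62, 59, -110, 55), (274, 74, 74, 75, -115, 57), (276, 75, 77, 78, -116, 53), (278, 99, 91, 87, -119, 52), (280, 170, 139, 110, -106, 23), (282, 207, 164, 125, -106, 17)]
251 [(270, 174, 140, 108, -88, 20), 
[... 1719 characters left out ...]
22), (282, 107, 90, 72, -126, 23)]
259 [(270, 210, 167, 125, -107, 23), (272, 209, 169, 126, -111, 23), (274, 200, 160, 121, -114, 23), (276, 138, 111, 87, -119, 26), (278, 107, 90, 71, -121, 23), (280, 106, 87, 71, -126, 25), (282, 102, 85, 69, -129, 24)]
260 [(270, 209, 167, 126, -110, 24), (272, 211, 169, 125, -114, 25), (274, 204, 163, 123, -118, 27), (276, 134, 110, 83, -120, 24), (278, 108, 91, 72, -122, 20), (280, 106, 90, 72, -126, 21), (282, 106, 89, 71, -130, 22)]
261 [(270, 210, 168, 126, -111, 23), (272, 208, 167, 124, -113, 19), (274, 199, 158, 119, -120, 26), (276, 134, 110, 84, -123, 26), (278, 107, 91, 74, -125, 22), (280, 107, 89, 72, -127, 20), (282, 108, 89, 73, -128, 14)]
```

The tool was about 30 mm higher than its reported z says. The fingertips show at z ≈ 45 mm, so they passed over the wedge without touching it, and the wedge hasn't moved. I'll back off and descend with contact checks.

{"method": "apply_moves", "body": {
  "plan": [
    [0,-0.01,0,0,-1],
    [0.015,0,0,0,-1],
    [0.015,0,0,0,-1],
    [0.015,0,0,0,-1],
    [0.015,0,0,0,-1],
    [0,0.01,0,0,-1],
    [0,0.005,0,0,-1],
    [0,0.005,0,0,-1],
    [0,0,0,0,-1],
    [0,0,0,0,-1]
  ]
}}

```text
time_s: 6.5
position: [0.4072, -0.1655, 0.0019]
tcp_rot: [[-0.286, 0.0, 0.958], [-0.958, -0.0, -0.286], [0.0, -1.0, 0.0]]
ft_force: [0.5, -0.1, -0.8]
gripper_width: 0.0005
```

```bash
python3 - <<'E'
from h import *
print(manip.sense()['position'],manip.sense()['ft_force'])
s=snap('side','side3.png')
c=s['color'][220:300,235:335,::-1];cv2.imwrite('pics/s3c.png',cv2.resize(c,None,fx=6.5,fy=6.5,interpolation=cv2.INTER_CUBIC))
E
```

```text
[ 0.40724756 -0.16545215  0.00194341] [ 0.47683691 -0.14929631 -0.76273541]
```

View pics/s3c.png

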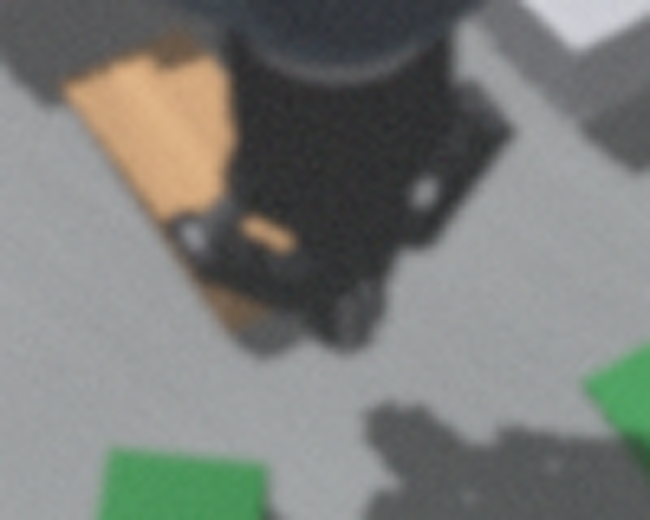

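The finger's shadow is well away from the tip at (345,345), which confirms it is still about 30 mm up. I'll lower it 20 mm.

{"method": "apply_moves", "body": {
  "plan": [
    [0,0.004,0,0,-1],
    [0,0.004,0,0,-1],
    [0,0.004,0,0,-1],
    [0,0.004,0,0,-1],
    [0,0.002,0,0,-1],
    [0,0.002,0,0,-1],
    [0,0,0,0,-1],
    [0,0,0,0,-1],
    [0,0,0,0,-1],
    [0,0,0,0,-1]
  ]
}}

```text
time_s: 7.8
position: [0.4071, -0.1657, -0.018]
tcp_rot: [[-0.287, 0.0, 0.958], [-0.958, -0.0, -0.287], [0.0, -1.0, 0.0]]
ft_force: [0.2, 0.4, -0.3]
gripper_width: 0.0004
```

```bash
python3 - <<'E'
from h import *
print(manip.sense()['position'],manip.sense()['ft_force'])
s=snap('side','side4.png');C=cloud(s)
c=s['color'][220:300,235:335,::-1];cv2.imwrite('pics/s4c.png',cv2.resize(c,None,fx=6.5,fy=6.5,interpolation=cv2.INTER_CUBIC))
for v in range(264,282):
    print(v,[(u,int(s['color'][v,u,0]),int(s['color'][v,u,2]),int(round(C[v,u,1]*1000)),int(round(C[v,u,2]*1000))) for u in range(280,298,3)])
E
```

```text
[ 0.40714655 -0.1656851  -0.01801592] [ 0.23152178  0.39709254 -0.30257898]
264 [(280, 61, 59, -158, 66), (283, 54, 54, -169, 76), (286, 52, 52, -179, 86), (289, 52, 50, -180, 79), (292, 51, 53, -178, 67), (295, 82, 85, -181, 62)]
265 [(280, 59, 61, -161, 67), (283, 52, 55, -165, 66), (286, 48, 52, -179, 83), (289, 53, 56, -181, 77), (292, 48, 50, -180, 66), (295, 95, 99, -180, 57)]
266 [(280, 59, 63, -164, 69), (283, 53, 55, -165, 62), (286, 52, 52, -176, 74), (289, 49, 50, -177, 67), (292, 50, 51, -178, 58), (295, 105, 107, -182, 57)]
267 [(280, 61, 63, -163, 65), (283, 53, 55, -168, 65), (286, 50, 52, -175, 68), (289, 53, 55, -177, 62), (292, 51, 51, -179, 56), (295, 121, 123, -183, 55)]
268 [(280, 49, 53, -168, 70), (283, 50, 52, -169, 63), (286, 47, 45, -174, 62), (289, 58, 62, -177, 58), (292, 58, 61, -179, 52), (295, 133, 137, -158, 2)]
269 [(280, 49, 50, -171, 72), (283, 49, 48, -168, 57), (286, 49, 49, -175, 62), (289, 59, 61, -177, 55), (292, 67, 69, -180, 52), (295, 143, 147, -160, 1)]
270 [(280, 50, 54, -170, 67), (283, 49, 51, -169, 55), (286, 49, 51, -175, 58), (289, 63
[... 1103 characters left out ...]
9, 81, -175, 21), (292, 101, 106, -178, 17), (295, 148, 150, -175, 1)]
278 [(280, 158, 161, -151, -1), (283, 148, 150, -157, 1), (286, 98, 99, -170, 18), (289, 80, 83, -176, 19), (292, 96, 99, -173, 2), (295, 127, 131, -178, 2)]
279 [(280, 159, 163, -154, 1), (283, 153, 157, -159, 1), (286, 125, 128, -165, 3), (289, 86, 87, -176, 15), (292, 88, 92, -173, -1), (295, 105, 106, -180, 2)]
280 [(280, 157, 162, -158, 5), (283, 155, 158, -161, 1), (286, 136, 140, -166, 2), (289, 86, 89, -171, 1), (292, 83, 87, -175, -1), (295, 92, 94, -180, -3)]
281 [(280, 157, 160, -158, 2), (283, 158, 162, -163, 1), (286, 136, 141, -169, 3), (289, 86, 89, -173, 1), (292, 85, 87, -178, 0), (295, 85, 87, -181, -4)]
```

View pics/s4c.png

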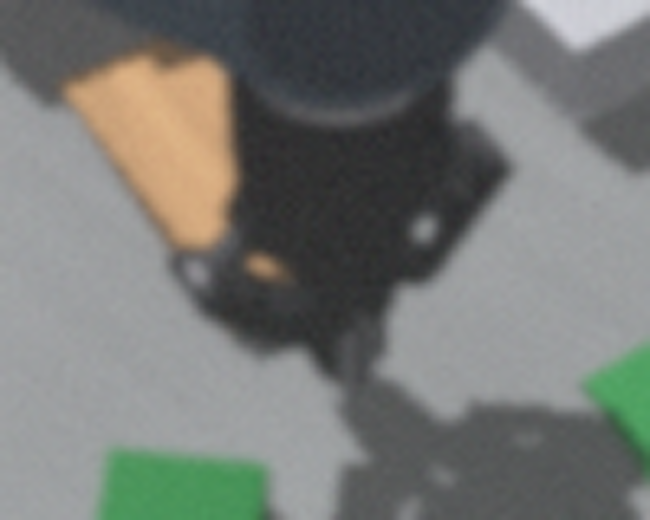

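```bash
python3 - <<'E'
from h import *
s=load('side4.png')
for u,v in [(286,277),(287,278),(289,278),(289,275),(291,275)]: print(u,v,dep(s,u,v))
T=np.array([.4071,-.1657,.014]);w=np.array([.287,.958,0]);l=np.array([-.958,.287,0])
for a,b in((-11,-14.5),(-11,0),(-11,14.5),(11,14.5)): print(a,b,proj(s,T+w*a/1e3+l*b/1e3))
E
```

```text
286 277 [ 0.39541421 -0.17179805  0.02456299]
287 278 [ 0.3995107  -0.17095403  0.01557025]
289 278 [ 0.40107098 -0.17591998  0.01872473]
289 275 [ 0.39953965 -0.17756315  0.03363256]
291 275 [ 0.40540556 -0.17832704  0.02835978]
-11 -14.5 [[295.30803712 275.9136227 ]]
-11 0 [[289.96205478 278.51750041]]
-11 14.5 [[284.56896446 281.14513618]]
11 14.5 [[279.90831606 274.42057792]]
```

{"method": "apply_moves", "body": {
  "plan": [
    [0,0.002,0,0,-1],
    [0,0.002,0,0,-1],
    [-0.005,0,0,0,-1],
    [-0.005,0,0,0,-1],
    [-0.005,0,0,0,-1],
    [-0.005,0,0,0,-1],
    [-0.005,0,0,0,-1],
    [-0.005,0,0,0,-1],
    [-0.005,0,0,0,-1],
    [-0.005,0,0,0,-1]
  ]
}}

```text
time_s: 9.1
position: [0.4187, -0.1271, -0.0221]
tcp_rot: [[-0.287, 0.0, 0.958], [-0.958, -0.0, -0.287], [0.0, -1.0, 0.0]]
ft_force: [0.8, -0.9, -0.7]
gripper_width: -0.0
```

```bash
python3 - <<'E'
from h import *
print(manip.sense()['position'],manip.sense()['ft_force'])
s=snap('side','side5.png')
c=s['color'][200:280,215:315,::-1];cv2.imwrite('pics/s5c.png',cv2.resize(c,None,fx=6.5,fy=6.5,interpolation=cv2.INTER_CUBIC))
E
```

```text
[ 0.41869602 -0.12705302 -0.02207272] [ 0.79018525 -0.85224249 -0.72911989]
```

View pics/s5c.png

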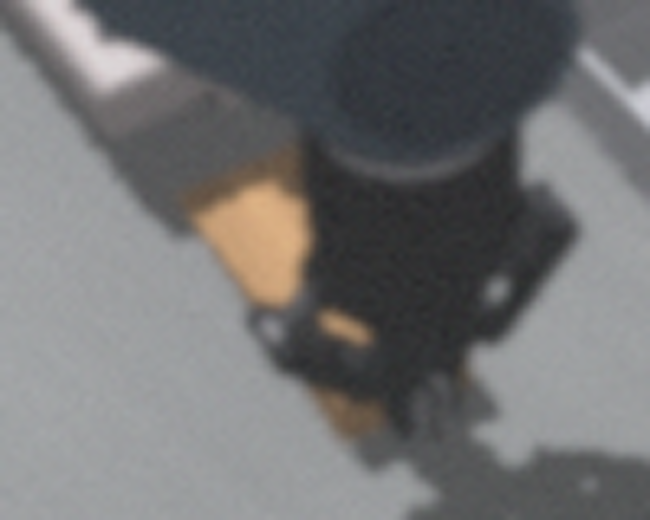

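The wedge is now being pushed: its thin end has moved into the scale's shadow at (190,200), and the fingers sit at the middle of the thick face.

{"method": "apply_moves", "body": {
  "plan": [
    [-0.004,0,0,0,-1],
    [-0.004,0,0,0,-1],
    [-0.004,0,0,0,-1],
    [-0.004,0,0,0,-1],
    [-0.004,0,0,0,-1],
    [-0.004,0,0,0,-1],
    [-0.004,0,0,0,-1],
    [-0.004,0,0,0,-1],
    [-0.004,0,0,0,-1],
    [-0.004,0,0,0,-1]
  ]
}}

```text
time_s: 10.4
position: [0.4301, -0.0887, -0.0221]
tcp_rot: [[-0.287, 0.0, 0.958], [-0.958, 0.0, -0.287], [-0.0, -1.0, 0.0]]
ft_force: [-0.4, -0.4, -0.9]
gripper_width: 0.0004
```

```bash
python3 - <<'E'
from h import *
print(manip.sense()['position'],manip.sense()['ft_force'],manip.sense()['torque'])
s=snap('side','side6.png')
c=s['color'][190:270,205:305,::-1];cv2.imwrite('pics/s6c.png',cv2.resize(c,None,fx=6.5,fy=6.5,interpolation=cv2.INTER_CUBIC))
E
```

```text
[ 0.43010606 -0.08870334 -0.02210941] [-0.37387632 -0.4378244  -0.86549068] [-0.06221939  0.03052186 -0.01411046]
```

View pics/s6c.png

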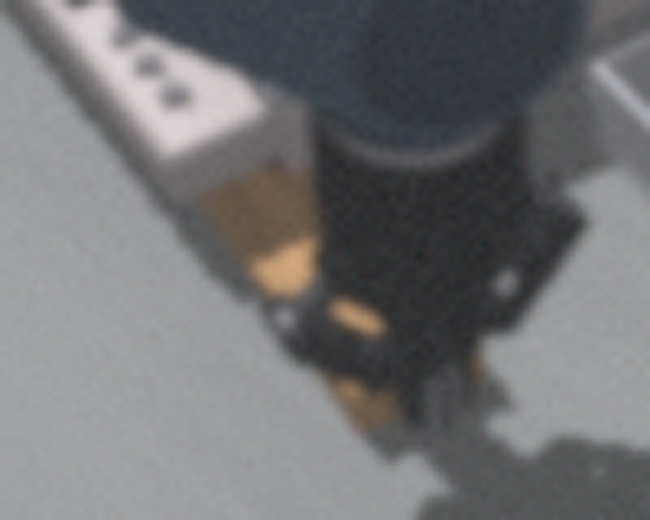

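{"method": "apply_moves", "body": {
  "plan": [
    [-0.002,0,0,0,-1],
    [-0.002,0,0,0,-1],
    [-0.002,0,0,0,-1],
    [-0.001,0,0,0,-1],
    [-0.001,0,0,0,-1],
    [-0.001,0,0,0,-1],
    [-0.001,0,0,0,-1],
    [-0.001,0,0,0,-1],
    [-0.001,0,0,0,-1],
    [0,0,0,0,-1]
  ]
}}

```text
time_s: 11.7
position: [0.4335, -0.0774, -0.0221]
tcp_rot: [[-0.287, 0.0, 0.958], [-0.958, 0.0, -0.287], [-0.0, -1.0, -0.0]]
ft_force: [0.6, -0.3, -0.9]
gripper_width: 0.0005
```

{"method": "apply_moves", "body": {
  "plan": [
    [-0.001,0,0,0,-1],
    [-0.001,0,0,0,-1],
    [-0.001,0,0,0,-1],
    [-0.001,0,0,0,-1],
    [-0.001,0,0,0,-1],
    [-0.001,0,0,0,-1],
    [0,0,0,0,-1],
    [0,0,0,0,-1],
    [0,0,0,0,-1],
    [0,0,0,0,-1]
  ]
}}

```text
time_s: 12.95
position: [0.4352, -0.0717, -0.0221]
tcp_rot: [[-0.287, -0.0, 0.958], [-0.958, 0.0, -0.287], [-0.0, -1.0, -0.0]]
ft_force: [0.6, -0.3, 0.2]
gripper_width: -0.0001
```

Foot is now at about wedge x = 46 mm, with no force rise yet.

{"method": "apply_moves", "body": {
  "plan": [
    [-0.001,0,0,0,-1],
    [-0.001,0,0,0,-1],
    [-0.001,0,0,0,-1],
    [-0.001,0,0,0,-1],
    [-0.001,0,0,0,-1],
    [-0.001,0,0,0,-1],
    [0,0,0,0,-1],
    [0,0,0,0,-1],
    [0,0,0,0,-1],
    [0,0,0,0,-1]
  ]
}}

```text
time_s: 14.2
position: [0.4369, -0.066, -0.0221]
tcp_rot: [[-0.287, 0.0, 0.958], [-0.958, 0.0, -0.287], [-0.0, -1.0, 0.0]]
ft_force: [0.7, -0.2, -0.3]
gripper_width: 0.0003
```

{"method": "apply_moves", "body": {
  "plan": [
    [-0.001,0,0,0,-1],
    [-0.001,0,0,0,-1],
    [-0.001,0,0,0,-1],
    [-0.001,0,0,0,-1],
    [-0.001,0,0,0,-1],
    [0,0,0,0,-1],
    [0,0,0,0,-1],
    [0,0,0,0,-1],
    [0,0,0,0,-1],
    [0,0,0,0,-1]
  ]
}}

```text
time_s: 15.45
position: [0.4384, -0.0613, -0.0221]
tcp_rot: [[-0.287, -0.0, 0.958], [-0.958, -0.0, -0.287], [0.0, -1.0, 0.0]]
ft_force: [-1.4, -5.4, -0.2]
gripper_width: -0.0
```

Force has risen to 5.6 N along the push direction, so the gap is filling. I'll push 2 mm more.

{"method": "apply_moves", "body": {
  "plan": [
    [-0.001,0,0,0,-1],
    [-0.001,0,0,0,-1],
    [0,0,0,0,-1],
    [0,0,0,0,-1],
    [0,0,0,0,-1],
    [0,0,0,0,-1],
    [0,0,0,0,-1],
    [0,0,0,0,-1],
    [0,0,0,0,-1],
    [0,0,0,0,-1]
  ]
}}

```text
time_s: 16.7
position: [0.4389, -0.0595, -0.0221]
tcp_rot: [[-0.287, -0.0, 0.958], [-0.958, -0.0, -0.287], [0.001, -1.0, 0.0]]
ft_force: [-1.7, -5.0, 0.1]
gripper_width: -0.0002
```

```bash
python3 - <<'E'
from h import *
print(manip.sense()['position'],manip.sense()['ft_force'],manip.sense()['torque'])
s=snap('side','side7.png')
c=s['color'][150:270,185:305,::-1];cv2.imwrite('pics/s7c.png',cv2.resize(c,None,fx=5,fy=5,interpolation=cv2.INTER_CUBIC))
E
```

```text
[ 0.4388869  -0.05953688 -0.02209391] [-1.69536457 -5.04063383  0.0647326 ] [-0.85774644  0.31007828  0.0069021 ]
```

View pics/s7c.png

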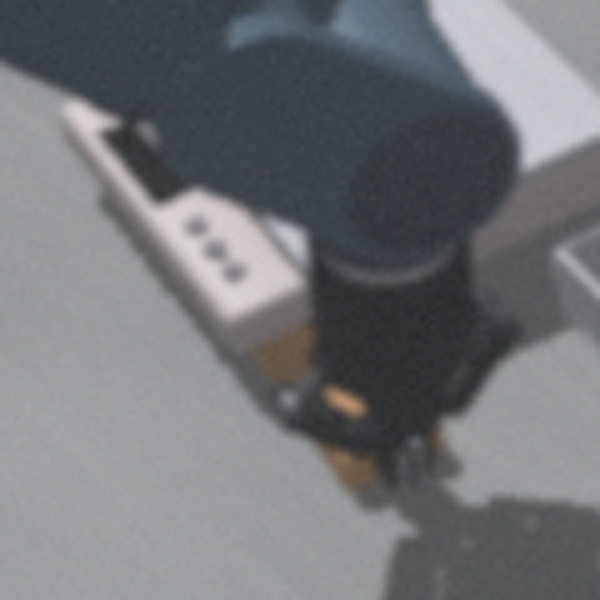

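{"method": "apply_moves", "body": {
  "plan": [
    [0,0,0,0,-1],
    [0,0,0,0,-1],
    [0,0,0,0,-1],
    [0,0,0,0,-1],
    [0,0,0,0,-1],
    [0,0,0,0,-1],
    [0,0,0,0,-1],
    [0,0,0,0,-1],
    [-0.001,0,0,0,-1],
    [-0.001,0,0,0,-1]
  ]
}}

```text
time_s: 18.0
position: [0.4393, -0.0582, -0.0221]
tcp_rot: [[-0.286, -0.001, 0.958], [-0.958, -0.002, -0.286], [0.002, -1.0, -0.0]]
ft_force: [-3.4, -9.7, 0.1]
gripper_width: 0.0001
```

That's about 10 N while moving, so the wedge is seated. I'll back away, rise and look.

{"method": "apply_moves", "body": {
  "plan": [
    [0.005,0,0,0,-1],
    [0.01,0,0,0,-1],
    [0.02,0,0,0,-1],
    [0.02,-0.02,0,0,-1],
    [0.04,-0.05,0,0,-1],
    [0.05,-0.06,0,0,-1],
    [0.05,-0.05,0,0,-1],
    [0.05,-0.02,0,0,-1],
    [0,0,0,0,-1],
    [0,0,0,0,-1]
  ]
}}

```text
time_s: 19.25
position: [0.3736, -0.2754, 0.1581]
tcp_rot: [[-0.287, -0.001, 0.958], [-0.958, 0.002, -0.287], [-0.001, -1.0, -0.001]]
ft_force: [0.3, -0.5, -0.3]
gripper_width: 0.0001
```

```bash
python3 - <<'E'
from h import *
print(manip.sense()['position'],manip.sense()['ft_force'])
s=snap('side','side8.png');t=snap('top','top8.png')
c=s['color'][130:270,185:325,::-1];cv2.imwrite('pics/s8c.png',cv2.resize(c,None,fx=4.2,fy=4.2,interpolation=cv2.INTER_CUBIC))
c=t['color'][160:280,155:325,::-1];cv2.imwrite('pics/t8c.png',cv2.resize(c,None,fx=4.7,fy=4.7,interpolation=cv2.INTER_CUBIC))
for n,f in(('top','top8.png'),('side','side8.png')):
    s=load(f);C=cloud(s);ok=s['range_z']>0
    hsv=cv2.cvtColor(s['color'],cv2.COLOR_RGB2HSV)
    m=(hsv[...,0]>8)&(hsv[...,0]<22)&(hsv[...,1]>80)&ok&(abs(C[...,0]-.45)<.07)&(abs(C[...,1]+.04)<.12)
    P=C[m];print(n,'wedge',len(P),rect(P))
    c=dep(s,*((210,205) if n=='top' else (258,170)));d=np.hypot(C[...,0]-c[0],C[...,1]-c[1])
    mm=(ok&(d<.2)&(C[...,2]>.030)&(C[...,2]<.09)).astype(np.uint8)
    nl,l=cv2.connectedComponents(mm);lab=l[(205,170)[n=='side'],(210,258)[n=='side']]
    S=C[l==lab];print('house',rect(S),np.median(S[:,2]))
    S=S[S[:,2]>.066];print('plate',rect(S)); A=np.c_[S[:,:2],np.ones(len(S))];print(np.linalg.lstsq(A,S[:,2],rcond=None)[0], S[:,2].mean())
E
```

```text
[ 0.37357306 -0.27538597  0.15813626] [ 0.25440886 -0.5488681  -0.2669461 ]
top wedge 596 (array([456.3,  -4.8]), array([90. , 56.4]), 72.93, [[416.20001220703125, -39.599998474121094], [470.1000061035156, -56.099998474121094], [496.5, 29.899999618530273], [442.6000061035156, 46.5]])
house (array([565.6, 118.1]), array([222.2, 246.7]), 76.94, [[420.3999938964844, 37.79999923706055], [660.7000122070312, -18.0], [710.9000244140625, 198.5], [470.6000061035156, 254.1999969482422]]) 0.06771407628354287
plate (array([587. , 112.7]), array([211.3, 200.7]), 76.91, [[465.29998779296875, 32.599998474121094], [660.7999877929688, -12.899999618530273], [708.5999755859375, 192.89999389648438], [513.2000122070312, 238.39999389648438]])
[ 0.00027806 -0.00032254  0.06880798] 0.06893421536693196
side wedge 472 (array([457. ,  -2.5]), array([100.5,  56.1]), 73.01, [[415.5, -42.400001525878906], [469.1000061035156, -58.79999923706055], [498.5, 37.29999923706055], [444.8999938964844, 53.70000076293945]])
house (array([964.4, 719.3]), array([2939.7, 2312. ]), 89.63, [[-201.0, -743.0999755859375], [2110.89990234375, -757.9000244140625], [2129.800048828125, 2181.699951171875], [-182.10000610351562, 2196.60009765625]]) 0.001662320932987349
plate (array([ 955.3, -223.4]), array([1292.6, 2145.4]), 75.66, [[-244.10000610351562, -583.9000244140625], [1834.5, -1115.199951171875], [2154.60009765625, 137.10000610351562], [76.0, 668.4000244140625]])
[-0.39047285 -0.13512954  0.45177622] 0.38482907004931355
```

View pics/s8c.png

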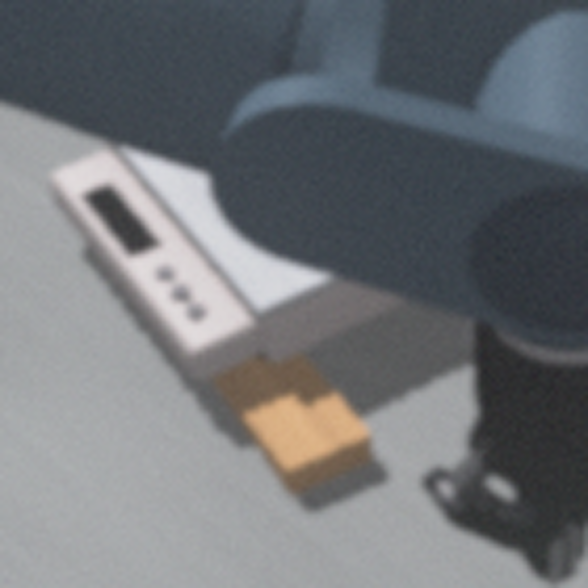

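View pics/t8c.png

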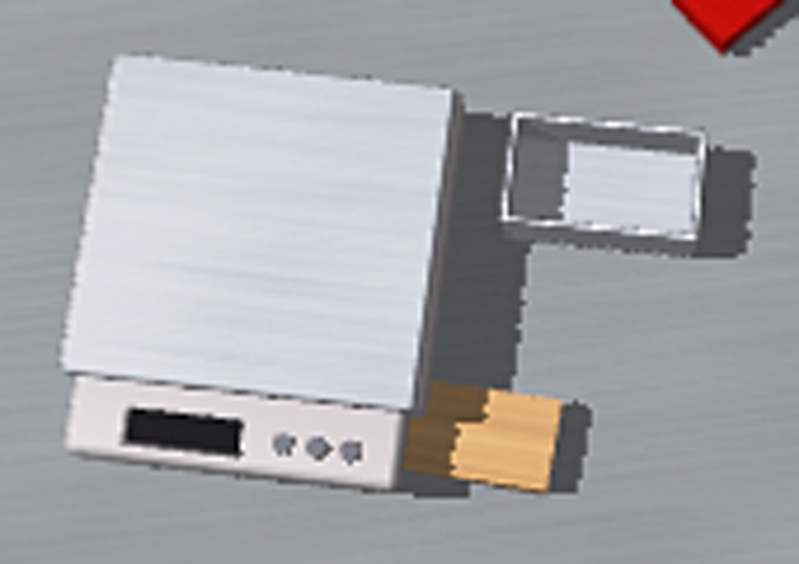

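The wedge sits straight under the foot: its thick end is at top-crop (555,445), yaw 73°, about 4 mm off its centre line. The scale hasn't moved and its plate now fits level. Next is the press on the corner.

```bash
python3 - <<'E'
from h import *
rows([[.487,.0505,.13],[.487,.0505,.055]],10)
E
```

```text
[0.48725147 0.05079582 0.05521718] yaw -1.8607023836678 rem 0.0
[[-0.042, 0.003, 0.002, 0.0, -1], [-0.042, 0.004, 0.002, 0.0, -1], [-0.042, 0.003, 0.002, 0.0, -1], [-0.041, 0.004, 0.002, 0.0, -1], [-0.042, 0.003, 0.002, 0.0, -1], [-0.042, 0.004, 0.001, 0.0, -1], [-0.042, 0.003, 0.002, 0.0, -1], [-0.042, 0.003, 0.002, 0.0, -1], [-0.009, 0.034, 0.001, 0.0, -1], [0.0, 0.042, -0.0, 0.0, -1]]
```

{"method": "apply_moves", "body": {
  "plan": [
    [-0.042,0.003,0.002,0,-1],
    [-0.042,0.004,0.002,0,-1],
    [-0.042,0.003,0.002,0,-1],
    [-0.041,0.004,0.002,0,-1],
    [-0.042,0.003,0.002,0,-1],
    [-0.042,0.004,0.001,0,-1],
    [-0.042,0.003,0.002,0,-1],
    [-0.042,0.003,0.002,0,-1],
    [-0.009,0.034,0.001,0,-1],
    [0,0.03,0,0,-1]
  ]
}}

```text
time_s: 20.6
position: [0.4871, 0.0512, 0.0662]
tcp_rot: [[-0.283, -0.001, 0.959], [-0.959, 0.0, -0.283], [-0.0, -1.0, -0.001]]
ft_force: [-0.6, -0.3, 0.1]
gripper_width: -0.0002
```

```bash
python3 - <<'E'
from h import *
print(manip.sense()['position'],manip.sense()['ft_force'])
s=snap('side','side9.png');C=cloud(s)
c=s['color'][110:240,175:315,::-1];cv2.imwrite('pics/s9c.png',cv2.resize(c,None,fx=4.5,fy=4.5,interpolation=cv2.INTER_CUBIC))
E
```

```text
[0.48709488 0.05122662 0.06619621] [-0.64565954 -0.26289302  0.05105602]
```

View pics/s9c.png

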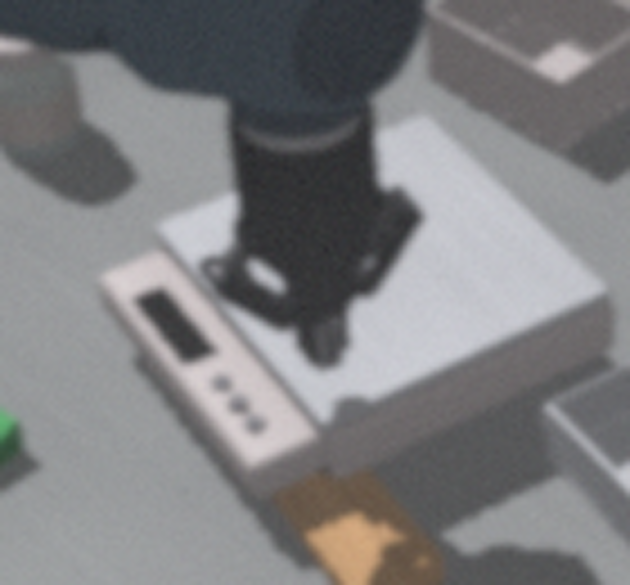

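The fingertip at (325,360) hovers over the plate's near corner at (330,420). I'll descend slowly.

{"method": "apply_moves", "body": {
  "plan": [
    [0,0.006,0,0,-1],
    [0,0.006,0,0,-1],
    [0,0.004,0,0,-1],
    [0,0.003,0,0,-1],
    [0,0.002,0,0,-1],
    [0,0.002,0,0,-1],
    [0,0.001,0,0,-1],
    [0,0,0,0,-1],
    [0,0,0,0,-1],
    [0,0,0,0,-1]
  ]
}}

```text
time_s: 21.9
position: [0.4881, 0.0489, 0.044]
tcp_rot: [[-0.287, 0.0, 0.958], [-0.958, -0.0, -0.287], [-0.0, -1.0, 0.0]]
ft_force: [0.2, 0.2, 0.1]
gripper_width: 0.0001
```

{"method": "apply_moves", "body": {
  "plan": [
    [0,0.001,0,0,-1],
    [0,0.001,0,0,-1],
    [0,0.001,0,0,-1],
    [0,0,0,0,-1],
    [0,0,0,0,-1],
    [0,0,0,0,-1],
    [0,0,0,0,-1],
    [0,0,0,0,-1],
    [0,0,0,0,-1],
    [0,0,0,0,-1]
  ]
}}

```text
time_s: 23.15
position: [0.4882, 0.0488, 0.0424]
tcp_rot: [[-0.287, -0.001, 0.958], [-0.958, -0.0, -0.287], [0.001, -1.0, -0.001]]
ft_force: [-5.2, 0.6, 12.8]
gripper_width: -0.0001
```

Pressing at 12.8 N. I'll check the tilt while it's held.

```bash
cat > pl.py <<'E'
from h import *
import sys
st=manip.sense();print(st['position'],st['ft_force'])
s=snap('top',sys.argv[1]);C=cloud(s)
ctr=np.array([.587,.1115]);a=np.radians(-13);ex=np.array([np.cos(a),np.sin(a)]);ey=np.array([-ex[1],ex[0]])
d=C[...,:2]-ctr;m=(abs(d@ex)<.09)&(abs(d@ey)<.095)&(abs(C[...,2]-.069)<.012)&(s['range_z']>0)
P=C[m]
for _ in range(3):
    A=np.c_[(P[:,:2]-ctr)@ex,(P[:,:2]-ctr)@ey,np.ones(len(P))];k=np.linalg.lstsq(A,P[:,2],rcond=None)[0];r=P[:,2]-A@k;P=P[abs(r)<.005]
print(len(P),'slope x,y',k,'tilt',np.hypot(*k[:2]))
E
python3 pl.py top10.png
python3 - <<'E'
from h import *
for f in('top0.png','top2.png','top8.png'):
    s=load(f);C=cloud(s);ctr=np.array([.587,.1115]);a=np.radians(-13);ex=np.array([np.cos(a),np.sin(a)]);ey=np.array([-ex[1],ex[0]])
    d=C[...,:2]-ctr;m=(abs(d@ex)<.09)&(abs(d@ey)<.095)&(abs(C[...,2]-.069)<.006)&(s['range_z']>0);P=C[m]
    A=np.c_[(P[:,:2]-ctr)@ex,(P[:,:2]-ctr)@ey,np.ones(len(P))];print(f,np.linalg.lstsq(A,P[:,2],rcond=None)[0])
E
```

```text
[0.48820925 0.04883388 0.04236511] [-5.23726297  0.56764061 12.7722898 ]
2086 slope x,y [ 9.95407615e-05 -2.61555486e-04  6.85092532e-02] tilt 0.00027985645485124156
top0.png [0.00277379 0.00182806 0.06843301]
top2.png [0.00305688 0.00109909 0.06843792]
top8.png [-0.00020762 -0.00089501  0.06852876]
```

View pics/top10.png

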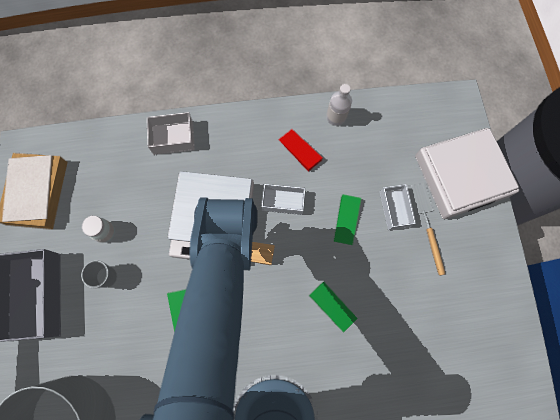

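Under the 12.8 N press the plate stays level (tilt about 0.0003 rad), and everything else is in place. Lifting off straight up.

{"method": "apply_moves", "body": {
  "plan": [
    [0,-0.001,0,0,-1],
    [0,-0.002,0,0,-1],
    [0,-0.005,0,0,-1],
    [0,-0.02,0,0,-1],
    [0,-0.04,0,0,-1],
    [0,-0.04,0,0,-1],
    [0.04,-0.02,0,0,-1],
    [0.05,0,0,0,-1],
    [0.05,0,0,0,-1],
    [0.04,0,0,0,-1]
  ]
}}

```text
time_s: 24.45
position: [0.4358, -0.1251, 0.1692]
tcp_rot: [[-0.288, 0.001, 0.958], [-0.958, -0.0, -0.288], [0.0, -1.0, 0.001]]
ft_force: [0.6, 0.4, -0.8]
gripper_width: -0.0002
```

{"method": "apply_moves", "body": {
  "plan": [
    [0.04,0,0,0,-1],
    [0.04,0,0,0,-1],
    [0.02,0,0,0,-1],
    [0,0,0,0,-1],
    [0,0,0,0,-1],
    [0,0,0,0,-1],
    [0,0,0,0,-1],
    [0,0,0,0,-1],
    [0,0,0,0,-1],
    [0,0,0,0,-1]
  ]
}}

```text
time_s: 25.7
position: [0.4077, -0.2193, 0.1689]
tcp_rot: [[-0.287, -0.0, 0.958], [-0.958, -0.0, -0.287], [0.0, -1.0, -0.0]]
ft_force: [-0.2, 0.2, -1.2]
gripper_width: -0.0001
```

```bash
python3 pl.py top11.png; python3 - <<'E'
from h import *
s=load('top11.png');C=cloud(s);ok=s['range_z']>0
hsv=cv2.cvtColor(s['color'],cv2.COLOR_RGB2HSV)
m=(hsv[...,0]>8)&(hsv[...,0]<22)&(hsv[...,1]>80)&ok&(abs(C[...,0]-.45)<.07)&(abs(C[...,1]+.04)<.12)
print('wedge',rect(C[m]))
c=dep(s,210,205);d=np.hypot(C[...,0]-c[0],C[...,1]-c[1])
nl,l=cv2.connectedComponents((ok&(d<.2)&(C[...,2]>.03)&(C[...,2]<.09)).astype(np.uint8));print('house',rect(C[l==l[205,210]]))
c=s['color'][160:280,155:325,::-1];cv2.imwrite('pics/t11c.png',cv2.resize(c,None,fx=4.7,fy=4.7,interpolation=cv2.INTER_CUBIC))
E
```

```text
[ 0.40772136 -0.2192642   0.16890958] [-0.19861618  0.21366414 -1.1768408 ]
4088 slope x,y [-0.00143559 -0.00038656  0.0685474 ] tilt 0.0014867221967149015
wedge (array([456.2,  -5. ]), array([89.7, 56.8]), 72.57, [[415.6000061035156, -39.29999923706055], [469.79998779296875, -56.400001525878906], [496.70001220703125, 29.299999237060547], [442.5, 46.29999923706055]])
house (array([565.5, 117.9]), array([221.8, 246.5]), 76.97, [[420.3999938964844, 37.70000076293945], [660.5999755859375, -17.899999618530273], [710.5999755859375, 198.1999969482422], [470.3999938964844, 253.8000030517578]])
```

View pics/t11c.png

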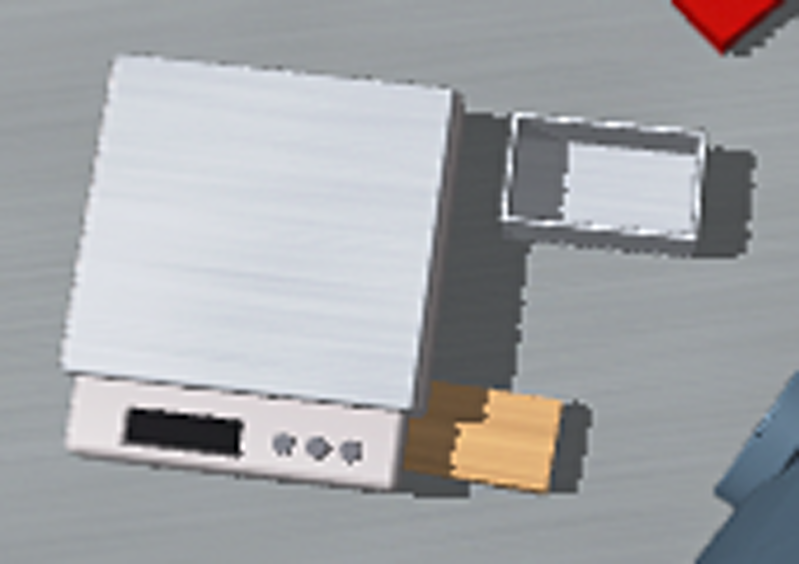

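The wedge, thick end at (555,445), and the scale are unchanged after the press, and the arm is clear. Handing in.

```bash
python3 -c "
from workcell import manip
print(manip.sign_off())"
```

```text
the job is handed in; nothing more can be done
None
```

I pushed the wooden wedge about 69 mm with the shut fingertips against its thick face. I stopped when the force climbed from under 1 N to 5–6 N, reaching about 10 N on the last 2 mm. I then pressed the plate corner over the short foot with about 12.8 N for roughly a second, lifted off and handed in at about 26 s.

**Last checks:**
- **Tilt:** the plate fit gave about 0.0003 rad during the press and 0.0015 rad afterwards, which is camera-depth noise level and well under 0.016.
- **Positions:** the scale housing is within 1 mm of its start. The wedge did not shift measurably after the press. I estimate the foot sits about 31 mm from the wedge's middle towards the thin end, and 4 mm off its centre line. The gap at the foot is hidden, so I judged it only from the push force and the press.
- **Other objects:** the tins, jar, cup and spatula look unmoved in the pictures; I did not measure them.

**What disagreed:**
- **Tool height:** the fingertips were really about 28–33 mm higher than the reported tool position said.
- **First pass:** because of that, the first push went over the wedge without touching it. I found this in the pictures, lowered the tool and pushed again.
- **Possible problem:** going by the reported numbers, that pass put the grasp point just inside the "taken between the fingers" zone. By the cameras the fingertips were about 20 mm above the wedge and the grasp point about 60 mm above the bench, outside that zone. I can't tell which of the two the judge uses.

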